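Hold the square in the corner of the new étagère post and shelf

ROBOT

A 7-joint arm with a two-finger parallel gripper is mounted at the origin on the work surface. World frame = base frame: x ahead of the robot, y to its left, z up, the work surface at z = 0. Lengths are in mm, angles in rad, forces in N, time in s.
With the tool pointing down it reaches from about 400 to 875 mm from the base axis. Payload 4.4 kg.
Tool frame: the origin (TCP) lies on the centre line of the jaws, within the pads' length; the fingertips stand 25 mm ahead of it and the grasp point (between the pads) lies 6 mm ahead of it; z points along the fingers, x is the direction in which the jaws open and shut, and the axes are right-handed (so a half turn about z gives the same grasp; the last joint's range is limited). The gripper opens to 85 mm and grips with 20 to 120 N. Pads are 22 mm wide; open, the fingers measure 114 mm over their backs; the gripper's body (76 mm by 85 mm) begins 54 mm behind the grasp point. The pads swing forward as they close: fully open they stand 13 mm farther back than shut.
Start: joints at [1.142, 0.628, 0.038, 1.517, -0.027, 0.996, -0.02], TCP at [230.709, -607.693, 225.813] pointing down, gripper open.
Joint ranges: [-3.06, 3.06], [-0.37, 2.12], [-1.25, 1.32], [0.18, 2.47], [-1.1, 4.24], [0.23, 1.98], [-2.94, 2.94]. Speed limits (rad/s): [2.57, 2.57, 3.14, 3.14, 3.14, 3.14, 3.14].

INTERFACE

Orientations are given as [roll, pitch, yaw] about the fixed x, y, z axes, in that order (R = Rz(yaw) Ry(pitch) Rx(roll)).
In Python, from cell import ctrl, cams gives the robot as it stands. The module is installed in compiled form; this text tells all that it offers.
- The arm moves only by the tool step_arm, never from a script. Its arguments are lists of equal length, an entry for each row: "linear": the shift along the tool's x, y, z in mm, a list of three; "yaw": the turn about the tool's z in rad; "gripper": the opening, from -1 (shut) to 1 (fully open). A call has 1 to 8 rows; each row is the pose to reach, as a shift and turn from the pose commanded when the call began, along the tool's axes at that moment; what a row does not reach only later rows make up. A row lasts 1/12 s, in which the tool goes at most 41.7 mm and 7.16 degrees, less where a joint would pass 70% of its speed; a pose out of reach is approached as far as the arm can. A call with a gripper value outside its range is refused whole. The fingers move at their own pace and stop on an object; the grip force is fixed at half the most. Time passes only in rows, so rows that repeat a pose let the fingers close. It gives the time, the measured TCP pose, the force and the opening at its end, in the units of the state.
- ctrl.read_state(): the state, without advancing time (a new reading comes with each control period).
- cams.get_image(name): name is "scene" or "top" or "wrist"; returns a dict with "frame" (420x560x3 uint8, red, green, blue), "depth" (420x560 float32, mm along the optical axis (not along the pixel's ray), 0 where there is no reading), "intrinsics" (3x3 intrinsics, pixels), "cam_to_world" (4x4, takes a point from camera to world coordinates). Camera axes: x right, y down, z forward; pixel columns grow to the right and rows downward; lengths in mm; the calibration is good to about 2 mm. A picture is of the moment at which its call begins.
- ctrl.finish_job(): hands the job in, once; it reports no verdict.
Trained networks look in the newest picture that a camera, given by its name, has taken for a name from the list of things; names that differ only in an ending like _2 or _b are one class to them, and where a whole thing is asked for, a point or a joint stands for the part that bears it (a point fixed in the world has none). Each returns a list of dicts, best first, with "conf" (0 to 1); they miss things now and then, are a little off and sometimes report something else, mostly with a low value. They report only what shows in the picture. A call takes as long as a camera call. They do not tell look-alikes from the thing itself.
- cams.regions_of(camera, name): "pixels" (420x560 bool, what is visible of it) and "pixel" ([column, row] in pixels, amid what is visible of it).
The state is a dict: "clock": time; "qpos": joint angles; "qd": joint speeds; "tau": joint torques, N m; "eef_pos": TCP position; "tool_rot": TCP orientation; "force": force on the tool from outside, world axes, zero at the start; "torque": the same for the moment, N m; "width": finger opening in mm.
Only numpy, scipy, OpenCV 4.12 (cv2) and the standard library are available. Lean on these libraries where they do the work, as an engineer would, in place of code of your own. Each camera call takes 0.05 s, during which the arm holds its last target.

TASK

A new post has just been bolted to this étagère shelf and has to be checked while the bolts are tightened: pick up the yellow square, set its fence down flat on the shelf, pointing at the post but still a few centimetres short of it, then push it into the corner until the fence lies flush on the shelf and its upright edge lies flush against the post's face. Finish still gripping the square and holding it pressed there with light hand pressure, not ramming it into the post; do not let go. Leave the sugar bowl, the jar and the tagine dish where they stand.

Things in the scene. Friction and masses are not known exactly. Their poses are not given: they have to be found in the camera images.
- tier: Shelf of an étagère, fixed: a flat green steel deck 180 mm (its x) by 380 mm (its y) on four short legs. Origin on the table below the deck's centre, z up; the deck's upper face is level, 50 mm above the origin. Its +y points to the end with the post.
- post: Dark steel square post fixed upright on the deck, 40 x 40 mm, 100 mm high, near the +y end. Origin at the centre of its foot, on the deck; axes parallel to those of the shelf. The face to check is the plane y = -20 mm, square to the deck. On its far side are a brass plate and two bolts.
- post_foot (a point): Middle of the corner line where the post's inner face (the one that looks along the deck, to -y) meets the deck. Axes as the post's: +y points into the post, z up.
- square: Loose yellow square of about 300 g, standing upright on its black fence at the start. In its own y-z plane it is a triangle 140 mm long (y) and 100 mm high (z), its body 12 mm thick in x; along its foot runs the fence, 30 mm wide in x, 6 mm high. Origin at the centre of its underside. The upright straight edge (the heel, which goes against the post) is its +y end, at y = +70 mm; the pointed toe is at y = -70 mm. Rigid, and exactly square.
- square_grip (a point): Good place to grip the square, across its 12 mm thickness (fingers closing along the square's x): 10 mm from its origin towards the heel, 60 mm behind the upright edge, 45 mm above its underside. The body is solid here for 10 mm to the toe side, and from the underside up to 56 mm. Axes as the square's.
- heel (a point): Lower end of the square's upright edge (0, +70, 0 mm in its frame).
- heel_top (a point): Upper end of the square's upright edge (0, +70, +100 mm).
- toe (a point): Toe end of the square's underside (0, -70, 0 mm).
- sugar_bowl: White ceramic sugar bowl with a lid, 84 mm across, 78 mm high, loose on the deck near its -y end. Leave it alone. Origin at the centre of its underside.
- jar: Green glass jar with a clasp lid, 92 mm across, 118 mm high, loose on the table beyond the shelf. Leave it alone. Origin at the centre of its underside.
- tagine: Shallow clay tagine dish, 140 mm across, 50 mm high, loose on the table. Leave it alone. Origin at the centre of its underside.
Things that resemble listed ones, but are neither listed nor needed, are in the scene too. Several things look just like the square: the one meant starts nearest to the robot's base.

How it is judged:
By the outcome, as a careful person would: the job done as asked, in the order asked, and still so for the second after the job is handed in, while the arm keeps its last pose, push and grip.
It also fails if it takes over 45 s, if anything falls off the work surface, if the arm or the gripper's body presses on something with over 40 N, if the wrist force passes 120 N, or if a joint passes its speed limit or range.

## Working session

There is one attempt and no reset: what is moved stays moved. The work goes in short steps, Python scripts to look and compute and a tool call to move; the robot and the scene stay as the last step left them, time stands still between calls to the robot, and variables do not carry over. Pictures are saved under pics/ and viewed, and the job is handed in when it is done.

Besides the shell and the picture viewer there is one more tool, called after ">>>" by a JSON object that holds its "method" and its "body", one argument or row to a line. step_arm: Moves the arm, as the interface text tells. Its arguments: {"type":"object","properties":{"linear":{"type":"array"},"yaw":{"type":"array"},"gripper":{"type":"array"}},"required":["linear","yaw","gripper"]}

```bash
mkdir -p pics; cat > h.py <<'E'
import numpy as np, cv2
from cell import ctrl, cams
def save(name,fn):
    im=cams.get_image(name); cv2.imwrite('pics/'+fn,cv2.cvtColor(im['frame'],cv2.COLOR_RGB2BGR)); return im
def pts(im,mask):
    v,u=np.nonzero(mask&(im['depth']>0)); d=im['depth'][v,u]; K=im['intrinsics']
    P=np.c_[(u-K[0,2])/K[0,0]*d,(v-K[1,2])/K[1,1]*d,d]
    T=im['cam_to_world']; return P@T[:3,:3].T+T[:3,3]
def proj(im,p):
    T=np.linalg.inv(im['cam_to_world']); q=T[:3,:3]@np.array(p,float)+T[:3,3]; q=im['intrinsics']@q; return q[:2]/q[2]
E
python3 - <<'E'
from h import *
s=ctrl.read_state(); print({k:np.round(v,3) for k,v in s.items()})
for c in ['scene','top','wrist']:
    im=save(c,c+'0.png')
    for n in ['square','post','tier','sugar_bowl','jar','tagine']:
        for r in cams.regions_of(c,n):
            P=pts(im,r['pixels'])
            print(c,n,round(r['conf'],2),r['pixel'],r['pixels'].sum(),np.round(np.median(P,0)),np.round(P.min(0)),np.round(P.max(0)))
E
```

```text
{'clock': np.float64(0.0), 'qpos': array([ 1.142,  0.629,  0.038,  1.518, -0.027,  0.996, -0.02 ]), 'qd': array([-0.001, -0.001, -0.001, -0.001,  0.   , -0.001,  0.001]), 'tau': array([ 0.0000e+00, -5.6340e+01,  1.2270e+00, -1.9345e+01,  1.1000e-02,
        1.1000e-02,  0.0000e+00]), 'eef_pos': array([ 230.479, -607.1  ,  224.899]), 'tool_rot': array([ 3.142e+00,  2.000e-03, -1.208e+00]), 'force': array([ 0.766, -0.574, -0.144]), 'torque': array([0.069, 0.012, 0.036]), 'width': np.float64(85.574)}
scene square 0.96 [211.4, 185.1] 524 [ 576. -413.   31.] [ 526. -518.   -3.] [ 600. -363.  103.]
scene square 0.67 [260.2, 193.4] 579 [ 504. -250.   32.] [ 420. -355.   -4.] [ 517. -203.  102.]
scene square 0.59 [239.7, 141.6] 179 [ 375. -505.   28.] [ 308. -613.    2.] [ 388. -487.  104.]
scene post 0.72 [364.2, 291.3] 734 [598. 223. 125.] [560. 195.  48.] [607. 248. 153.]
scene post 0.27 [306.9, 218.5] 623 [510. -45. 106.] [ 393. -134.    3.] [539. -16. 128.]
scene tier 0.87 [338.9, 264.6] 6499 [530. 104.  50.] [ 353. -143.   -3.] [642. 286. 148.]
scene sugar_bowl 0.73 [306.8, 220.0] 634 
[... 354 characters left out ...]
10.5] 556 [ 570. -433.   16.] [ 552. -507.   -1.] [ 600. -367.  105.]
top post 0.62 [130.5, 194.4] 422 [580. 207. 148.] [559. 194.  51.] [604. 237. 155.]
top tier 0.85 [185.6, 222.8] 8872 [517.  91.  50.] [ 395. -119.   -7.] [642. 298.  97.]
top sugar_bowl 0.6 [240.9, 231.9] 863 [495. -57. 107.] [456. -96.  45.] [537. -12. 133.]
top jar 0.61 [172.5, 124.0] 1254 [767. 126. 109.] [731.  88.  -0.] [848. 190. 122.]
top jar 0.61 [324.2, 146.0] 2161 [ 751. -276.   21.] [ 675. -343.   -6.] [ 827. -206.   56.]
top tagine 0.88 [326.9, 143.7] 2032 [ 750. -278.   21.] [ 675. -343.   -3.] [ 812. -206.   55.]
wrist square 0.88 [275.9, 52.4] 4091 [ 337. -564.   21.] [ 297. -618.   -0.] [ 374. -499.   81.]
```

View pics/scene0.png

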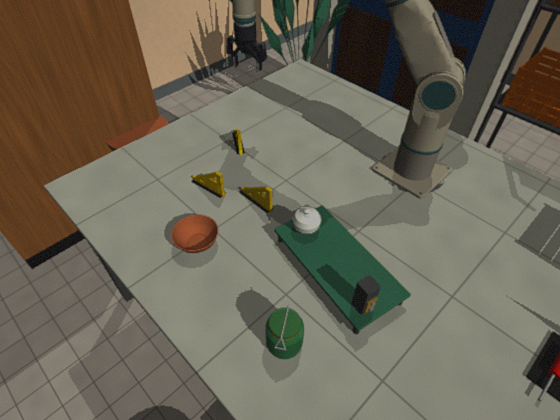

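View pics/top0.png

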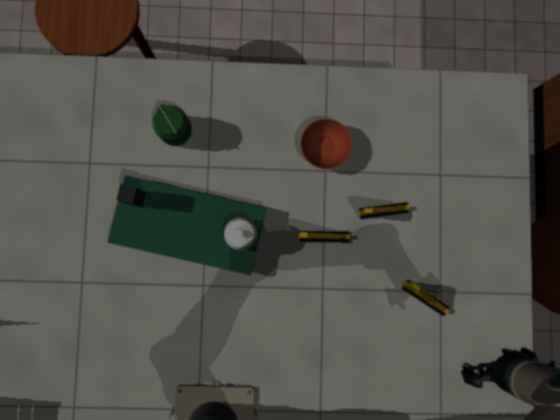

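View pics/wrist0.png

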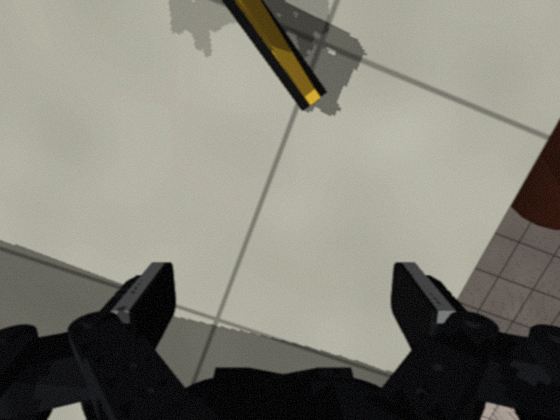

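Three look-alike squares in the top view: (327,237), (384,210) and (428,298). By their positions, (327,237), at about world (504,-270), is nearest the base (about 570 mm against about 650 and 716). I'll confirm this and measure it.

```bash
cat > m.py <<'E'
from h import *
def yellow(im):
    h=cv2.cvtColor(im['frame'],cv2.COLOR_RGB2HSV); return (h[...,0]>18)&(h[...,0]<34)&(h[...,1]>140)&(h[...,2]>40)
E
python3 - <<'E'
from m import *
for c in ['scene','top']:
    im=cams.get_image(c); m=yellow(im)
    n,l,st,ce=cv2.connectedComponentsWithStats(m.astype(np.uint8))
    for i in range(1,n):
        if st[i,4]<60: continue
        P=pts(im,l==i); 
        xy=P[:,:2]; mu=xy.mean(0); w,V=np.linalg.eigh(np.cov(xy.T)); d=V[:,1]
        t=(xy-mu)@d
        if np.corrcoef(t,P[:,2])[0,1]<0: d=-d;t=-t
        e=mu+d*np.percentile(t,99);f=mu+d*np.percentile(t,1)
        print(c,np.round(ce[i]),st[i,4],'mu',np.round(mu),'dir',np.round(np.degrees(np.arctan2(d[1],d[0])),1),'heel',np.round(e),'toe',np.round(f),'dist',np.round(np.linalg.norm((e+f)/2)),'z',np.round(np.percentile(P[:,2],[1,99])))
im=cams.get_image('top'); f=cv2.cvtColor(im['frame'],cv2.COLOR_RGB2BGR)
a=cv2.resize(f[180:330,270:470],None,fx=4,fy=4,interpolation=2)
cv2.imwrite('pics/crop_top.png',a)
im=cams.get_image('scene'); f=cv2.cvtColor(im['frame'],cv2.COLOR_RGB2BGR)
cv2.imwrite('pics/crop_scene.png',cv2.resize(f[120:230,170:330],None,fx=5,fy=5,interpolation=2))
b=cv2.resize(f[190:350,260:430],None,fx=3.7,fy=3.7,interpolation=2); cv2.imwrite('pics/crop_tier.png',b)
E
```

```text
scene [239. 141.] 119 mu [ 374. -506.] dir 59.7 heel [ 383. -490.] toe [ 317. -603.] dist 649.0 z [  1. 101.]
scene [212. 182.] 432 mu [ 574. -411.] dir 100.1 heel [ 566. -366.] toe [ 590. -498.] dist 722.0 z [  4. 102.]
scene [260. 196.] 442 mu [ 503. -249.] dir 92.2 heel [ 501. -205.] toe [ 506. -338.] dist 572.0 z [  5. 101.]
top [382. 209.] 272 mu [ 573. -424.] dir 99.7 heel [ 564. -368.] toe [ 587. -503.] dist 722.0 z [  2. 103.]
top [322. 235.] 265 mu [ 500. -265.] dir 91.1 heel [ 499. -205.] toe [ 502. -343.] dist 570.0 z [ -0. 104.]
top [425. 296.] 340 mu [ 352. -536.] dir 58.1 heel [ 380. -491.] toe [ 307. -607.] dist 648.0 z [  4. 103.]
```

View pics/crop_top.png

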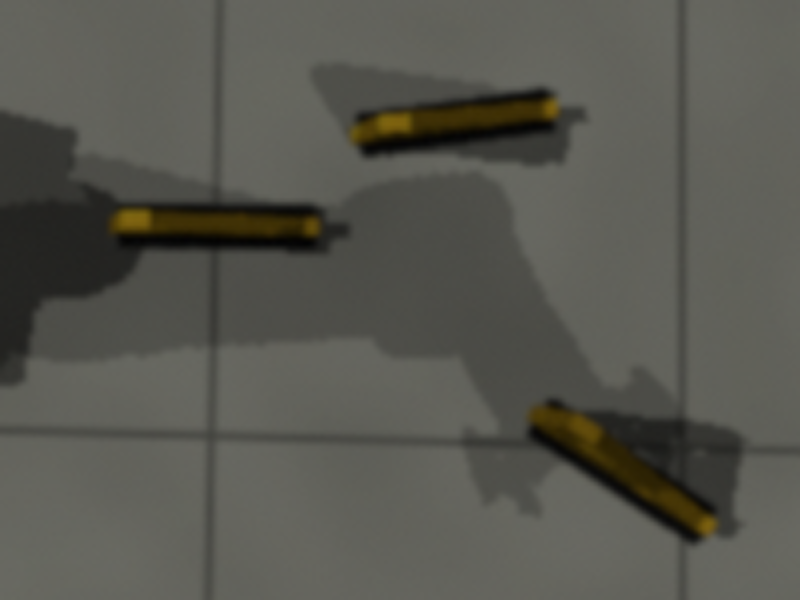

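View pics/crop_scene.png

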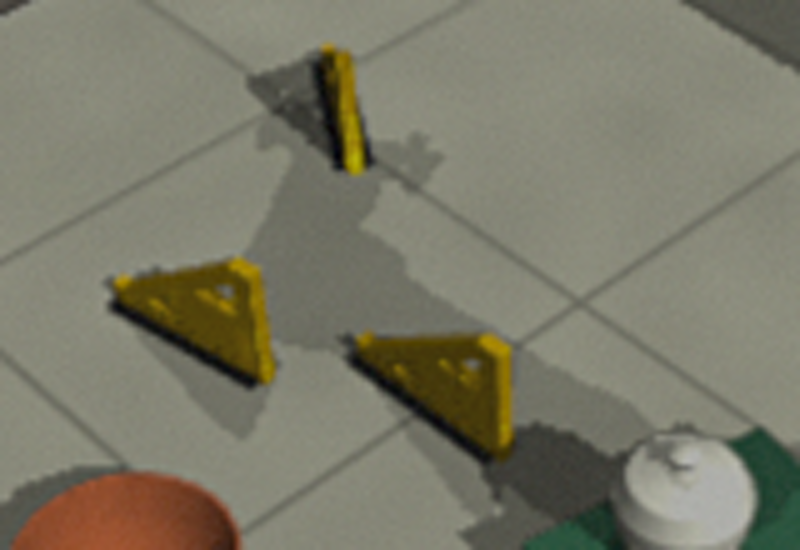

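View pics/crop_tier.png

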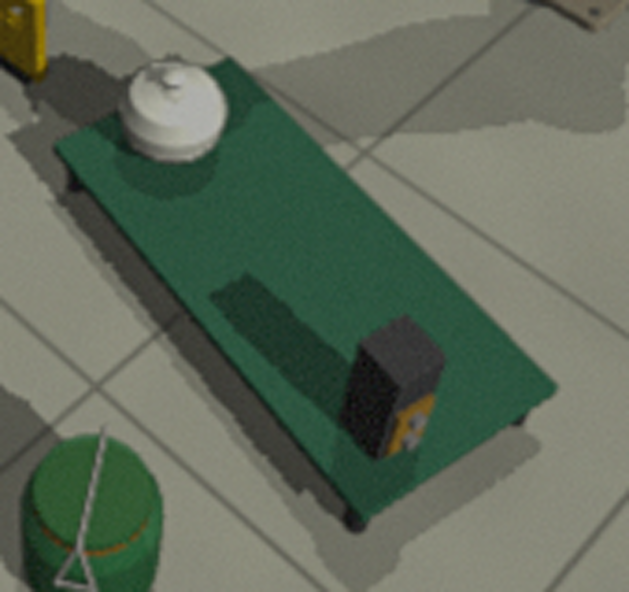

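The crop confirms it: the square at top (327,237) stands upright, heel toward the shelf, nearest the base. Now I'll fit the shelf and post poses.

```bash
python3 - <<'E'
from m import *
for c in ['scene','top']:
    im=cams.get_image(c); h=cv2.cvtColor(im['frame'],cv2.COLOR_RGB2HSV)
    g=(h[...,0]>60)&(h[...,0]<95)&(h[...,1]>70)
    P=pts(im,g); P=P[(abs(P[:,2]-50)<8)&(P[:,0]<680)]
    r=cv2.minAreaRect(P[:,:2].astype(np.float32)); print(c,'deck',np.round(r[0]),np.round(r[1]),round(r[2],1),'z',np.median(P[:,2]))
    print(np.round(cv2.boxPoints(r)))
    # post 
    A=pts(im,np.ones(g.shape,bool)); near=(np.hypot(A[:,0]-583,A[:,1]-215)<50)
    T=A[near&(abs(A[:,2]-150)<7)]
    r=cv2.minAreaRect(T[:,:2].astype(np.float32)); print('posttop',len(T),np.round(r[0],1),np.round(r[1],1),round(r[2],1),np.median(T[:,2]),'mean',T.mean(0).round(1))
    M=A[near&(A[:,2]>62)&(A[:,2]<142)]; 
    th=np.radians(-15)
    print('faces',len(M),M.mean(0).round(1), M.min(0).round(),M.max(0).round())
    np.save('/tmp/M_%s.npy'%c,M)
E
```

```text
scene deck [  18. -479.] [1918.  453.] 44.6 z 49.81150467361158
[[ -824.  -991.]
 [ -506. -1314.]
 [  860.    33.]
 [  542.   355.]]
posttop 279 [583. 218.] [41.  42.9] 80.0 149.41544548688887 mean [584.3 218.7 149.2]
faces 429 [596.8 225.4 104. ] [569. 194.  62.] [607. 248. 142.]
top deck [519.  84.] [379. 178.] 78.7 z 50.279571960437124
[[ 394.  -84.]
 [ 569. -119.]
 [ 643.  253.]
 [ 469.  288.]]
posttop 294 [582.8 217.4] [41. 40.] 78.4 150.14842792824675 mean [582.7 216.7 150. ]
faces 154 [576.9 200.9 103.3] [560. 194.  63.] [598. 238. 142.]
```

>>> {"method": "step_arm", "body": {
  "linear": [
    [-18, -43, 0],
    [-36, -86, 0],
    [-54, -129, 0],
    [-72, -172, 0],
    [-90, -215, 0],
    [-108, -258, 0],
    [-126, -301, 0],
    [-145, -344, 0]
  ],
  "yaw": [-0.12, -0.24, -0.36, -0.48, -0.6, -0.72, -0.84, -0.96],
  "gripper": [1, 1, 1, 1, 1, 1, 1, 1]
}}

```text
clock: 2.02
eef_pos: [473.4, -376.5, 226.1]
tool_rot: [3.141, -0.001, -0.242]
force: [0.6, -0.1, -0.1]
width: 85.4
```

>>> {"method": "step_arm", "body": {
  "linear": [
    [10, -16, 0],
    [20, -32, 0],
    [20, -32, 0],
    [20, -32, 0],
    [20, -32, 0]
  ],
  "yaw": [-0.1, -0.2, -0.27, -0.27, -0.27],
  "gripper": [1, 1, 1, 1, 1]
}}

```text
clock: 2.43
eef_pos: [499.0, -352.3, 225.7]
tool_rot: [3.141, 0.001, 0.02]
force: [-0.4, -0.9, -0.2]
width: 85.0
```

```bash
python3 - <<'E'
from m import *
s=ctrl.read_state(); print(s['eef_pos'].round(1) if hasattr(s['eef_pos'],'round') else s['eef_pos'],s['tool_rot'],np.round(s['qpos'],2))
im=save('wrist','w1.png'); print(im['cam_to_world'].round(2))
m=yellow(im)
n,l,st,ce=cv2.connectedComponentsWithStats(m.astype(np.uint8))
i=1+np.argmax(st[1:,4]); P=pts(im,l==i)
print(st[i],np.percentile(P,[1,50,99],axis=0).round(1))
# body mid-line by y bins
for y in range(-340,-195,15):
    Q=P[(abs(P[:,1]-y)<7.5)]
    if len(Q): print(y,len(Q),np.percentile(Q[:,0],[2,50,98]).round(1),Q[:,2].mean().round(1))
T=P[P[:,2]>95]; print('heel flat',T.min(0).round(1),T.max(0).round(1),T.mean(0).round(1))
for r in cams.regions_of('wrist','square'): print(r['conf'],r['pixel'])
E
```

```text
[ 499.  -352.3  225.7] [3.14126932e+00 5.01793112e-04 1.95438828e-02] [ 0.76  0.58 -0.3   1.63  0.2   0.96  0.4 ]
[[ 1.0000e+00  2.0000e-02  0.0000e+00  4.9885e+02]
 [ 2.0000e-02 -9.6000e-01 -2.7000e-01 -2.8568e+02]
 [-0.0000e+00  2.7000e-01 -9.6000e-01  3.7548e+02]
 [ 0.0000e+00  0.0000e+00  0.0000e+00  1.0000e+00]]
[ 278    0   18  169 2705] [[ 493.5 -344.     6.8]
 [ 500.8 -264.7   70.6]
 [ 508.9 -217.8  102.6]]
-340 194 [495.7 502.2 509. ] 20.2
-325 193 [495.6 502.2 508.6] 27.9
-310 225 [495.6 501.8 509. ] 39.0
-295 272 [494.6 501.4 508.7] 48.4
-280 297 [493.7 501.  508.4] 57.9
-265 338 [493.5 500.7 508.8] 68.5
-250 403 [493.3 500.3 508.5] 77.8
-235 451 [494.2 500.  508.2] 92.1
-220 320 [494.1 500.2 508.6] 96.8
-205 2 [508.3 508.4 508.5] 1.3
heel flat [ 494.  -236.9   95.1] [ 505.7 -217.3  103.8] [ 499.9 -225.7   99.9]
0.9 [284.4, 84.9]
0.7 [355.7, 244.4]
0.69 [176.6, 309.3]
0.24 [528.0, 104.0]
```

View pics/w1.png

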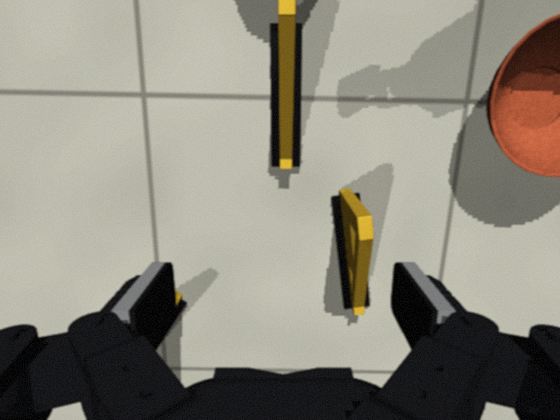

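The wrist view shows the chosen square at column 287, rows 0-165, fence down, toe near (287,163). Its axis heads about 91.2° and matches the tool yaw. Next I move over the grip point and descend.

>>> {"method": "step_arm", "body": {
  "linear": [
    [3, -40, 0],
    [3, -80, 10],
    [3, -85, 45],
    [3, -85, 85],
    [3, -85, 125],
    [3, -85, 150],
    [3, -85, 150],
    [3, -85, 150]
  ],
  "yaw": [0, 0, 0, 0, 0, 0, 0, 0],
  "gripper": [1, 1, 1, 1, 1, 1, 1, 1]
}}

```text
clock: 3.2
eef_pos: [499.6, -267.1, 75.2]
tool_rot: [-3.141, 0.002, 0.02]
force: [-0.0, 0.7, 0.3]
width: 84.9
```

```bash
python3 - <<'E'
from m import *
for _ in range(2):
    s=ctrl.read_state(); print(s['eef_pos'],s['tool_rot'],s['width'])
im=save('wrist','w2.png'); save('scene','s2.png'); m=yellow(im); P=pts(im,m)
for y in range(-265,-195,10):
    Q=P[(abs(P[:,1]-y)<5)]
    if len(Q): print(y,len(Q),np.percentile(Q[:,0],[2,50,98]).round(1),Q[:,2].mean().round(1))
E
```

```text
[ 499.56288404 -267.14810498   75.17213901] [-3.14095509e+00  2.37851527e-03  2.01710028e-02] 84.94158439071441
[ 499.56288404 -267.14810498   75.17213901] [-3.14095509e+00  2.37851527e-03  2.01710028e-02] 84.94158439071441
-265 398 [495.2 501.4 511.1] 68.0
-255 496 [495.4 501.7 520.4] 80.1
-245 569 [495.1 501.  511.7] 81.4
-235 692 [494.8 500.8 511.8] 88.5
-225 928 [494.3 500.5 511.6] 95.3
-215 1088 [493.9 500.  511.2] 97.3
-205 566 [494.2 500.  505.6] 90.8
```

View pics/w2.png

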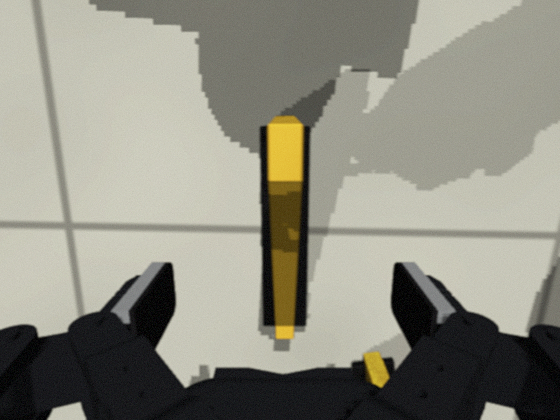

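The square sits at column 285, between the pads (mid 283), with its heel end at row 118. Now I descend the rest and close.

>>> {"method": "step_arm", "body": {
  "linear": [
    [1, 0, 12],
    [1, 0, 21],
    [1, 0, 21],
    [1, 0, 21],
    [1, 0, 21],
    [1, 0, 21],
    [1, 0, 21],
    [1, 0, 21]
  ],
  "yaw": [0, 0, 0, 0, 0, 0, 0, 0],
  "gripper": [1, 1, 1, 0, -1, -1, -1, -1]
}}

```text
clock: 3.97
eef_pos: [501.7, -266.8, 55.1]
tool_rot: [3.141, -0.0, 0.022]
force: [0.6, -0.1, -0.1]
width: 25.6
```

>>> {"method": "step_arm", "body": {
  "linear": [
    [0, 0, 0],
    [0, 0, 0],
    [0, 0, 0],
    [0, 0, 0],
    [0, 0, 0],
    [0, 0, 0]
  ],
  "yaw": [0, 0, 0, 0, 0, 0],
  "gripper": [-1, -1, -1, -1, -1, -1]
}}

```text
clock: 4.47
eef_pos: [501.2, -266.8, 55.1]
tool_rot: [3.141, 0.001, 0.022]
force: [-1.7, 0.7, 5.8]
width: 10.0
```

>>> {"method": "step_arm", "body": {
  "linear": [
    [0, 0, -5],
    [0, 0, -20],
    [0, 0, -42],
    [0, 0, -66],
    [0, 0, -92],
    [0, 0, -118],
    [0, 0, -142],
    [0, 0, -155]
  ],
  "yaw": [0, 0, 0, 0, 0, 0, 0, 0],
  "gripper": [-1, -1, -1, -1, -1, -1, -1, -1]
}}

```text
clock: 5.13
eef_pos: [502.9, -267.0, 212.6]
tool_rot: [3.14, -0.004, 0.022]
force: [0.7, 0.1, -2.3]
width: 10.2
```

```bash
python3 - <<'E'
from m import *
s=ctrl.read_state(); print(s['eef_pos'],s['tool_rot'],s['width'],s['force'])
im=save('wrist','w3.png')
E
```

```text
[ 502.89582314 -267.01555201  212.55707096] [ 3.14003684 -0.00388974  0.02232679] 10.181574107057612 [ 0.65780474  0.08255351 -2.30321525]
```

View pics/w3.png

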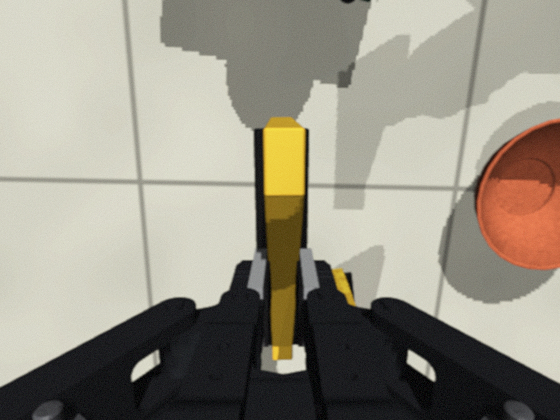

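The square is held straight, at column 284, heel at row 118. Now I carry it over the shelf.

>>> {"method": "step_arm", "body": {
  "linear": [
    [2, -10, 0],
    [6, -34, 0],
    [12, -66, 0],
    [18, -98, 0],
    [24, -130, 0],
    [30, -162, 0],
    [36, -192, 0],
    [40, -215, 0]
  ],
  "yaw": [0, 0.03, 0.06, 0.1, 0.14, 0.18, 0.2, 0.22],
  "gripper": [-1, -1, -1, -1, -1, -1, -1, -1]
}}

```text
clock: 5.85
eef_pos: [535.9, -46.4, 208.1]
tool_rot: [-3.14, 0.003, -0.196]
force: [0.9, 0.0, -2.0]
width: 10.0
```

>>> {"method": "step_arm", "body": {
  "linear": [
    [-1, -20, 0],
    [-2, -48, 0],
    [-3, -76, 0],
    [-4, -104, 0],
    [-5, -128, 0],
    [-5, -142, 0],
    [-5, -145, 0],
    [-5, -145, 0]
  ],
  "yaw": [0, 0, 0, 0, 0, 0, 0, 0],
  "gripper": [-1, -1, -1, -1, -1, -1, -1, -1]
}}

```text
clock: 6.52
eef_pos: [559.6, 92.9, 208.7]
tool_rot: [3.141, 0.002, -0.196]
force: [-0.5, 0.6, -1.8]
width: 10.1
```

```bash
python3 - <<'E'
from m import *
s=ctrl.read_state(); print(s['eef_pos'],s['tool_rot'],s['width'],s['force'],np.round(s['qpos'],2))
im=save('wrist','w4.png')
A=pts(im,np.ones(im['depth'].shape,bool)); near=(np.hypot(A[:,0]-583,A[:,1]-217)<50)
T=A[near&(abs(A[:,2]-150)<8)]
r=cv2.minAreaRect(T[:,:2].astype(np.float32)); print('posttop',len(T),np.round(r[0],1),np.round(r[1],1),round(r[2],1),np.median(T[:,2]))
print(cv2.boxPoints(r).round(1))
m=yellow(im);P=pts(im,m);P=P[(P[:,2]>200)]
print(np.percentile(P,[1,50,99],axis=0).round(1))
w,V=np.linalg.eigh(np.cov(P[:,:2].T)); print(np.degrees(np.arctan2(V[1,1],V[0,1])))
M=A[near&(A[:,2]>60)&(A[:,2]<140)]; print(len(M))
h=cv2.cvtColor(im['frame'],cv2.COLOR_RGB2HSV); g=(h[...,0]>60)&(h[...,0]<95)&(h[...,1]>70)
D=pts(im,g);D=D[abs(D[:,2]-50)<10]; print('deck z',np.median(D[:,2]))
E
```

```text
[559.62129938  92.89890552 208.70112135] [ 3.14068290e+00  1.91350884e-03 -1.95930064e-01] 10.062783771160882 [-0.47935955  0.57196558 -1.76724084] [-0.05  0.54 -0.26  1.77  0.17  0.86 -0.58]
posttop 2232 [581.4 203.2] [12.3 40.1] 79.0 151.51247433994246
[[560.6 201. ]
 [599.9 193.3]
 [602.2 205.4]
 [562.9 213.1]]
[[551.6  61.1 201.9]
 [567.6 129.2 250.1]
 [577.4 152.7 256.5]]
78.50778698235516
1274
deck z 51.695365607526696
```

View pics/w4.png

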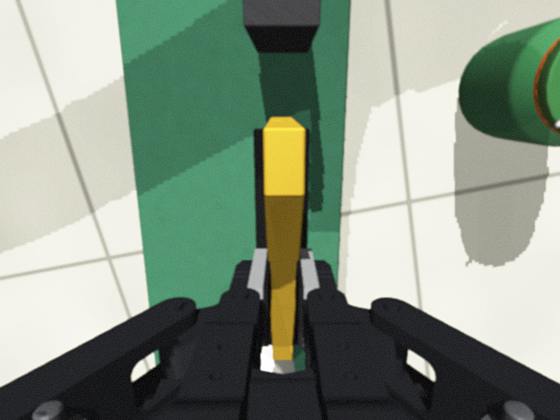

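The wrist view shows the heel at (284,120) and the post face edge centred at column 283, row 50. The square is aligned with it, about 43 mm short. Lowering now.

>>> {"method": "step_arm", "body": {
  "linear": [
    [0, 0, 12],
    [0, 0, 32],
    [0, 0, 54],
    [0, 0, 74],
    [0, 0, 88],
    [0, 0, 95],
    [0, 0, 97],
    [0, 0, 97]
  ],
  "yaw": [0, 0, 0, 0, 0, 0, 0, 0],
  "gripper": [-1, -1, -1, -1, -1, -1, -1, -1]
}}

```text
clock: 7.23
eef_pos: [560.4, 90.8, 112.7]
tool_rot: [3.141, 0.0, -0.2]
force: [-0.3, 0.0, -3.7]
width: 10.3
```

>>> {"method": "step_arm", "body": {
  "linear": [
    [0, 0, 1],
    [0, 0, 2],
    [0, 0, 3],
    [0, 0, 3]
  ],
  "yaw": [0, 0, 0, 0],
  "gripper": [-1, -1, -1, -1]
}}

```text
clock: 7.57
eef_pos: [560.7, 92.2, 110.3]
tool_rot: [-3.141, -0.001, -0.198]
force: [0.3, -0.6, -3.5]
width: 10.2
```

>>> {"method": "step_arm", "body": {
  "linear": [
    [0, 0, 1],
    [0, 0, 2],
    [0, 0, 3],
    [0, 0, 3]
  ],
  "yaw": [0, 0, 0, 0],
  "gripper": [-1, -1, -1, -1]
}}

```text
clock: 7.9
eef_pos: [560.3, 92.2, 106.6]
tool_rot: [3.141, 0.0, -0.198]
force: [1.3, 0.1, -1.8]
width: 9.9
```

>>> {"method": "step_arm", "body": {
  "linear": [
    [0, 0, 0.5],
    [0, 0, 1],
    [0, 0, 1],
    [0, 0, 1]
  ],
  "yaw": [0, 0, 0, 0],
  "gripper": [-1, -1, -1, -1]
}}

```text
clock: 8.23
eef_pos: [560.4, 92.2, 105.8]
tool_rot: [3.142, 0.0, -0.198]
force: [-0.5, 0.0, -2.4]
width: 9.8
```

>>> {"method": "step_arm", "body": {
  "linear": [
    [0, 0, 0.5],
    [0, 0, 1],
    [0, 0, 1],
    [0, 0, 1]
  ],
  "yaw": [0, 0, 0, 0],
  "gripper": [-1, -1, -1, -1]
}}

```text
clock: 8.57
eef_pos: [560.5, 92.2, 105.1]
tool_rot: [3.142, -0.0, -0.198]
force: [-0.7, -0.4, 0.8]
width: 10.3
```

>>> {"method": "step_arm", "body": {
  "linear": [
    [0, 0, 0.5],
    [0, 0, 0.5],
    [0, 0, 0.5]
  ],
  "yaw": [0, 0, 0],
  "gripper": [-1, -1, -1]
}}

```text
clock: 8.82
eef_pos: [560.5, 92.2, 105.1]
tool_rot: [3.142, -0.001, -0.198]
force: [-2.2, -1.1, 6.0]
width: 9.8
```

```bash
python3 - <<'E'
from m import *
s=ctrl.read_state(); print(s['eef_pos'],s['force'],s['torque'])
im=save('wrist','w5.png'); im2=cams.get_image('scene')
f=cv2.cvtColor(im2['frame'],cv2.COLOR_RGB2BGR); cv2.imwrite('pics/s5.png',cv2.resize(f[190:350,260:430],None,fx=3.7,fy=3.7,interpolation=2))
E
```

```text
[560.52052118  92.19038309 105.07069481] [-2.23171544 -1.14912728  5.97519492] [-0.17073475  0.47187977 -0.0321696 ]
```

View pics/w5.png

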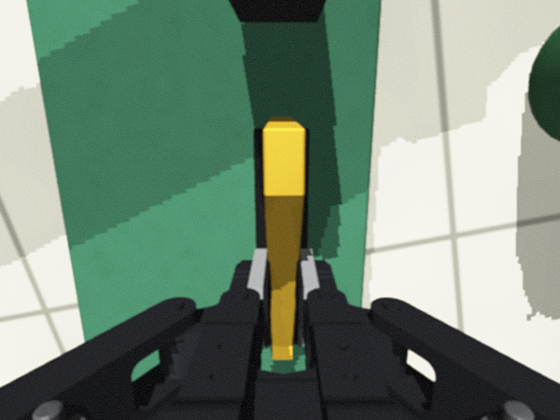

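View pics/s5.png

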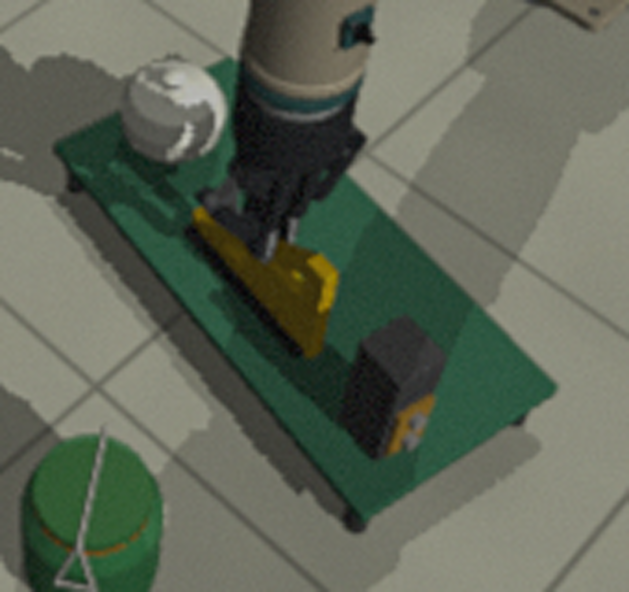

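Fence flat on the deck, heel about 44 mm short of the post (scene crop: heel (315,355), post foot (350,420)). Now the slide toward it.

>>> {"method": "step_arm", "body": {
  "linear": [
    [0, -3, 0],
    [0, -8, 0],
    [0, -14, 0],
    [0, -20, 0],
    [0, -26, 0],
    [0, -31, 0],
    [0, -35, 0],
    [0, -35, 0]
  ],
  "yaw": [0, 0, 0, 0, 0, 0, 0, 0],
  "gripper": [-1, -1, -1, -1, -1, -1, -1, -1]
}}

```text
clock: 9.58
eef_pos: [568.1, 125.9, 105.0]
tool_rot: [3.141, -0.002, -0.198]
force: [-0.9, -2.7, 4.2]
width: 10.2
```

>>> {"method": "step_arm", "body": {
  "linear": [
    [0, -1, 0],
    [0, -2, 0],
    [0, -3, 0],
    [0, -3, 0]
  ],
  "yaw": [0, 0, 0, 0],
  "gripper": [-1, -1, -1, -1]
}}

```text
clock: 9.92
eef_pos: [568.3, 126.9, 105.0]
tool_rot: [3.139, -0.001, -0.2]
force: [-0.9, -5.2, 7.7]
width: 10.2
```

>>> {"method": "step_arm", "body": {
  "linear": [
    [0, -1, 0],
    [0, -1, 0],
    [0, -1, 0]
  ],
  "yaw": [0, 0, 0],
  "gripper": [-1, -1, -1]
}}

```text
clock: 10.17
eef_pos: [568.5, 127.8, 105.0]
tool_rot: [3.139, -0.001, -0.2]
force: [-1.5, -5.9, 7.6]
width: 10.2
```

```bash
python3 - <<'E'
from m import *
s=ctrl.read_state(); print(s['eef_pos'],s['force'],s['torque'])
im=save('wrist','w6.png'); im2=cams.get_image('scene')
f=cv2.cvtColor(im2['frame'],cv2.COLOR_RGB2BGR); cv2.imwrite('pics/s6.png',cv2.resize(f[220:320,300:420],None,fx=6,fy=6,interpolation=2))
E
```

```text
[568.45217916 127.76760598 105.02579339] [-1.53538338 -5.88546375  7.55718516] [-1.23011807  0.30535476 -0.01532599]
```

View pics/w6.png

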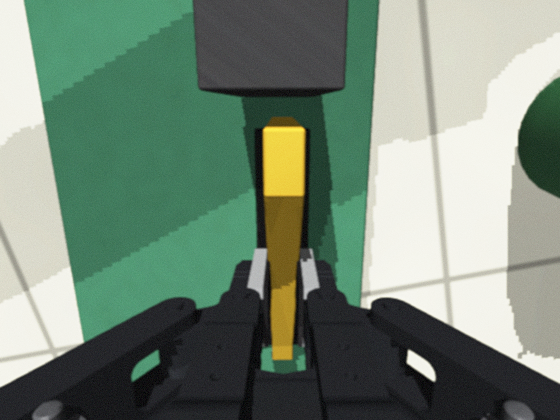

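View pics/s6.png

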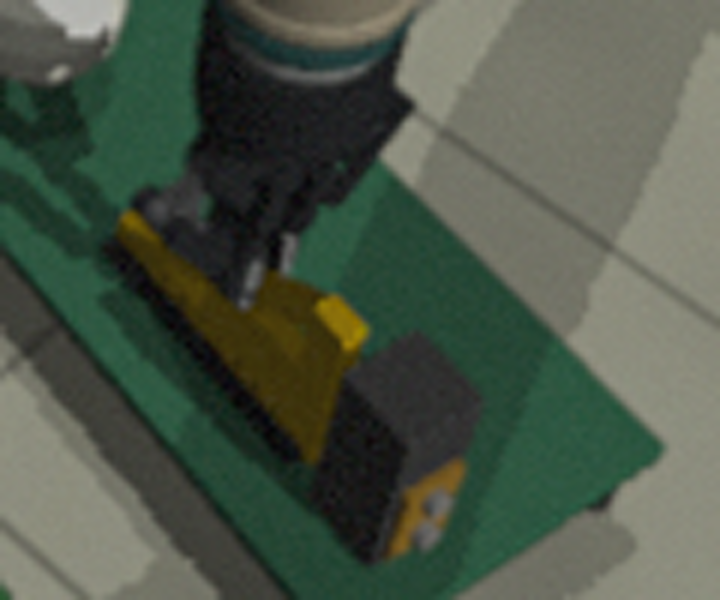

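About 7 mm of gap is left, and the fence is dragging a little (friction about 6 N). I'll ease the downward press slightly and continue.

>>> {"method": "step_arm", "body": {
  "linear": [
    [0, 0, -0.4],
    [0, -1, -0.4],
    [0, -2, -0.4],
    [0, -3, -0.4],
    [0, -4, -0.4],
    [0, -4, -0.4]
  ],
  "yaw": [0, 0, 0, 0, 0, 0],
  "gripper": [-1, -1, -1, -1, -1, -1]
}}

```text
clock: 10.77
eef_pos: [569.2, 133.4, 105.1]
tool_rot: [3.14, -0.001, -0.199]
force: [-1.1, -5.5, 5.4]
width: 10.1
```

>>> {"method": "step_arm", "body": {
  "linear": [
    [0, -0.5, 0],
    [0, -1, 0],
    [0, -1, 0]
  ],
  "yaw": [0, 0, 0],
  "gripper": [-1, -1, -1]
}}

```text
clock: 11.02
eef_pos: [569.2, 134.1, 105.0]
tool_rot: [3.14, -0.0, -0.199]
force: [-1.3, -5.4, 6.3]
width: 10.0
```

>>> {"method": "step_arm", "body": {
  "linear": [
    [0, -0.5, 0],
    [0, -1, 0],
    [0, -1, 0]
  ],
  "yaw": [0, 0, 0],
  "gripper": [-1, -1, -1]
}}

```text
clock: 11.27
eef_pos: [569.4, 135.1, 105.0]
tool_rot: [3.14, -0.0, -0.199]
force: [-0.0, -4.5, 5.9]
width: 9.8
```

>>> {"method": "step_arm", "body": {
  "linear": [
    [0, -0.5, 0],
    [0, -0.5, 0],
    [0, -0.5, 0]
  ],
  "yaw": [0, 0, 0],
  "gripper": [-1, -1, -1]
}}

```text
clock: 11.52
eef_pos: [569.6, 135.5, 105.1]
tool_rot: [3.14, -0.0, -0.199]
force: [-1.1, -5.8, 6.5]
width: 10.1
```

>>> {"method": "step_arm", "body": {
  "linear": [
    [0, -0.5, 0],
    [0, -0.5, 0],
    [0, -0.5, 0]
  ],
  "yaw": [0, 0, 0],
  "gripper": [-1, -1, -1]
}}

```text
clock: 11.77
eef_pos: [569.7, 136.0, 105.1]
tool_rot: [3.14, -0.0, -0.199]
force: [-1.2, -5.1, 5.5]
width: 9.8
```

>>> {"method": "step_arm", "body": {
  "linear": [
    [0, -0.5, 0],
    [0, -1, 0],
    [0, -1, 0]
  ],
  "yaw": [0, 0, 0],
  "gripper": [-1, -1, -1]
}}

```text
clock: 12.02
eef_pos: [569.9, 137.1, 105.1]
tool_rot: [3.14, -0.0, -0.199]
force: [-1.3, -4.9, 5.6]
width: 9.7
```

>>> {"method": "step_arm", "body": {
  "linear": [
    [0, -0.5, 0],
    [0, -0.5, 0],
    [0, -0.5, 0]
  ],
  "yaw": [0, 0, 0],
  "gripper": [-1, -1, -1]
}}

```text
clock: 12.27
eef_pos: [569.9, 137.4, 105.0]
tool_rot: [3.14, -0.0, -0.199]
force: [-0.8, -5.5, 6.5]
width: 10.4
```

```bash
python3 - <<'E'
from m import *
im=cams.get_image('wrist')
f=cv2.cvtColor(im['frame'],cv2.COLOR_RGB2BGR); cv2.imwrite('pics/w7.png',cv2.resize(f[60:210,190:390],None,fx=4,fy=4,interpolation=2))
s=ctrl.read_state(); print(s['force'],s['torque'])
E
```

```text
[-1.25635003 -5.79309137  6.28762433] [-1.07638415  0.18027929 -0.05699986]
```

View pics/w7.png

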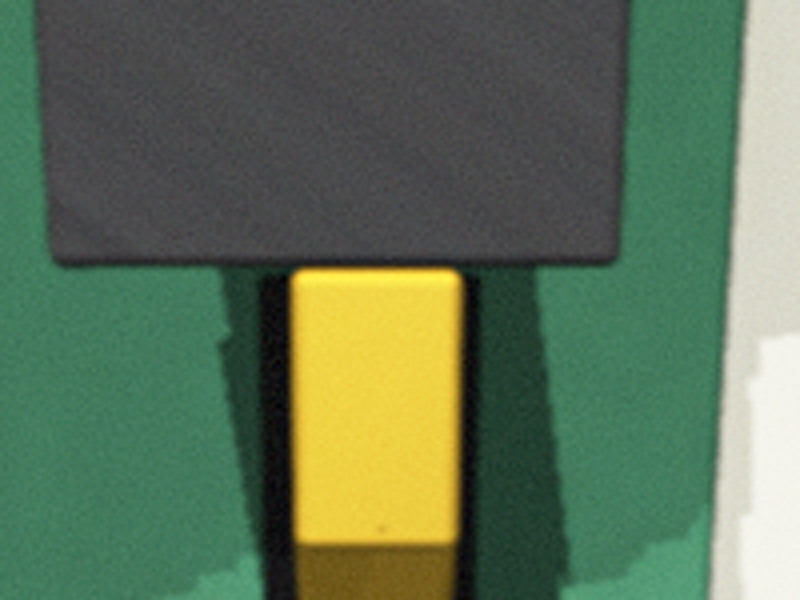

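The top corners nearly touch: the heel top at row 268 and the post face at row 265 in the crop, edges parallel. I'll keep going in half-millimetre steps until the force rises.

>>> {"method": "step_arm", "body": {
  "linear": [
    [0, -0.5, 0],
    [0, -0.5, 0],
    [0, -0.5, 0]
  ],
  "yaw": [0, 0, 0],
  "gripper": [-1, -1, -1]
}}

```text
clock: 12.57
eef_pos: [570.0, 137.7, 105.0]
tool_rot: [3.14, -0.0, -0.199]
force: [-1.3, -5.9, 6.4]
width: 10.1
```

>>> {"method": "step_arm", "body": {
  "linear": [
    [0, -0.5, 0],
    [0, -0.5, 0],
    [0, -0.5, 0]
  ],
  "yaw": [0, 0, 0],
  "gripper": [-1, -1, -1]
}}

```text
clock: 12.82
eef_pos: [570.0, 137.7, 105.0]
tool_rot: [3.139, -0.0, -0.199]
force: [-2.6, -5.9, 7.4]
width: 9.9
```

Contact: the pose stopped at 137.7. Adding a little pressure.

>>> {"method": "step_arm", "body": {
  "linear": [
    [0, -0.5, 0],
    [0, -0.5, 0],
    [0, -0.5, 0]
  ],
  "yaw": [0, 0, 0],
  "gripper": [-1, -1, -1]
}}

```text
clock: 13.07
eef_pos: [570.0, 137.7, 105.0]
tool_rot: [3.138, 0.0, -0.199]
force: [-1.2, -7.4, 8.3]
width: 10.0
```

>>> {"method": "step_arm", "body": {
  "linear": [
    [0, -0.3, 0],
    [0, -0.3, 0],
    [0, -0.3, 0]
  ],
  "yaw": [0, 0, 0],
  "gripper": [-1, -1, -1]
}}

```text
clock: 13.32
eef_pos: [569.9, 137.7, 105.0]
tool_rot: [3.138, 0.0, -0.2]
force: [-3.0, -7.2, 7.2]
width: 10.0
```

```bash
python3 - <<'E'
from m import *
im=cams.get_image('wrist')
f=cv2.cvtColor(im['frame'],cv2.COLOR_RGB2BGR); cv2.imwrite('pics/w8.png',cv2.resize(f[60:210,190:390],None,fx=4,fy=4,interpolation=2))
im2=cams.get_image('scene')
f=cv2.cvtColor(im2['frame'],cv2.COLOR_RGB2BGR); cv2.imwrite('pics/s8.png',cv2.resize(f[220:320,300:420],None,fx=6,fy=6,interpolation=2))
s=ctrl.read_state(); print(s['eef_pos'],s['tool_rot'],s['force'],s['torque'])
E
```

```text
[569.92647974 137.72101529 105.0272542 ] [ 3.13774343e+00  2.11019801e-04 -1.99542966e-01] [-2.69061692 -7.71788716  7.7854106 ] [-1.65414954  0.29427549 -0.05485134]
```

View pics/w8.png

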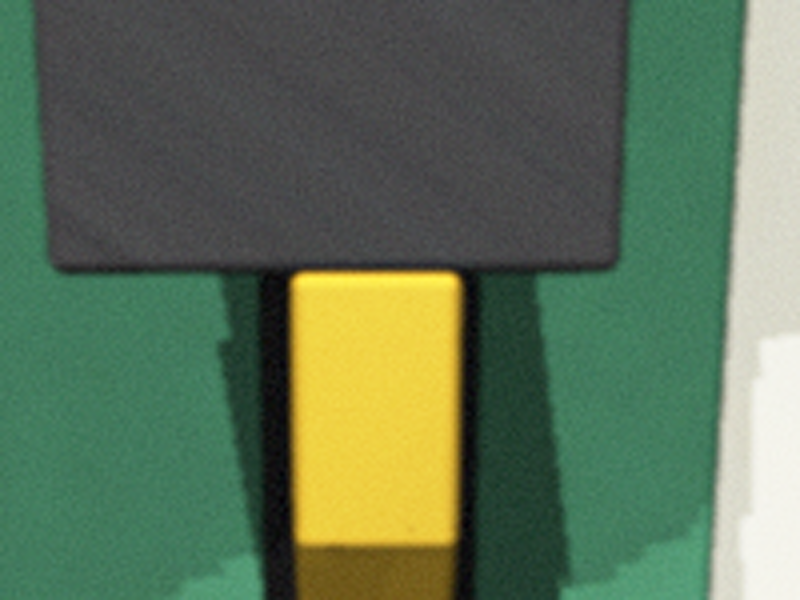

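View pics/s8.png

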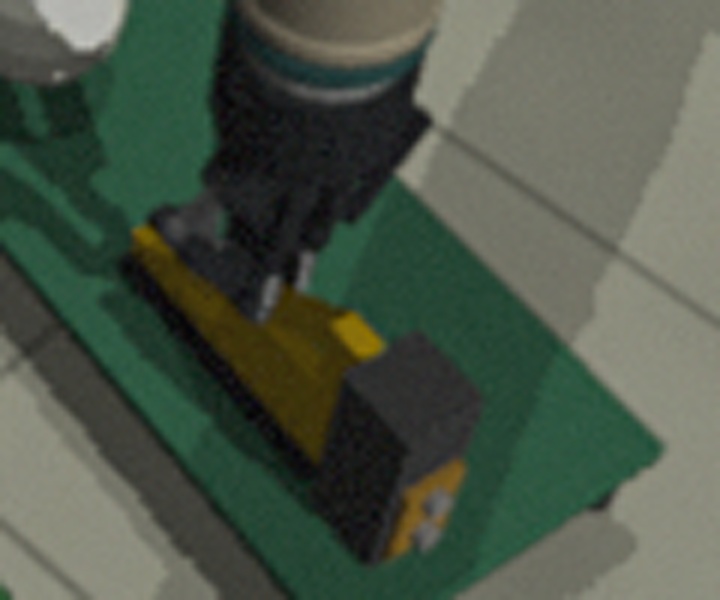

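```bash
python3 - <<'E'
from m import *
im=save('wrist','w9.png')
def edge(f,r0,r1):
    g=f[r0:r1,272:298].astype(float); g=g[:,:,1].mean(1); d=abs(np.diff(g)); return (d*(np.arange(r0,r1-1)+.5)).sum()/d.sum(), d.max()
for n in ['w3','w4','w5','w6','w9']:
    f=cv2.imread('pics/%s.png'%n); print(n,[np.round(edge(f,*r),2) for r in [(185,205),(352,366)]])
s=ctrl.read_state(); print(s['eef_pos'],s['tool_rot'],s['force'])
h=[cv2.cvtColor(cv2.imread('pics/%s.png'%n),cv2.COLOR_BGR2GRAY).astype(np.float32) for n in ['w4','w5','w6','w9']]
for r in [(135,200,267,303),(205,245,272,298),(330,370,268,298)]:
    a=h[0][r[0]:r[1],r[2]:r[3]]; print(r,[np.round(cv2.phaseCorrelate(a,b[r[0]:r[1],r[2]:r[3]])[0],2) for b in h[1:]])
E
```

```text
w3 [array([194.72,  42.19]), array([359.22,  20.04])]
w4 [array([194.78,  44.62]), array([359.97,  10.81])]
w5 [array([195.01,  48.15]), array([359.13,  25.73])]
w6 [array([195.57,  48.35]), array([359.37,  18.77])]
w9 [array([195.51,  46.85]), array([358.64,  17.62])]
[569.94914626 137.72147344 105.02293333] [ 3.13777898e+00  1.97360939e-04 -1.99577507e-01] [-2.33149009 -7.73163514  8.24964811]
(135, 200, 267, 303) [array([-0.25, -0.28]), array([ 0.42, -0.36]), array([ 0.23, -0.76])]
(205, 245, 272, 298) [array([ 5.96, 15.95]), array([-7.48, 17.68]), array([-5.92, -7.51])]
(330, 370, 268, 298) [array([-0.3 , -0.14]), array([0.14, 0.47]), array([ 0.35, -0.05])]
```

Relative to the gripper, the square's heel image shifts by less than 1 px, consistent with the tool tilting slightly while the square stays flat. I'll firm up the press a little, both down and forward.

>>> {"method": "step_arm", "body": {
  "linear": [
    [0, 0, 0.4],
    [0, -0.4, 0.4],
    [0, -0.8, 0.4],
    [0, -1.2, 0.4],
    [0, -1.2, 0.4],
    [0, -1.2, 0.4]
  ],
  "yaw": [0, 0, 0, 0, 0, 0],
  "gripper": [-1, -1, -1, -1, -1, -1]
}}

```text
clock: 13.97
eef_pos: [570.0, 137.7, 105.0]
tool_rot: [3.136, 0.0, -0.2]
force: [-3.1, -9.3, 11.3]
width: 10.0
```

```bash
python3 - <<'E'
from m import *
im=save('wrist','w10.png'); t=cams.get_image('top'); sc=save('scene','s10.png')
h=[cv2.cvtColor(cv2.imread('pics/%s.png'%n),cv2.COLOR_BGR2GRAY).astype(np.float32) for n in ['w4','w9','w10']]
r=(135,200,267,303);a=h[0][r[0]:r[1],r[2]:r[3]]; print([np.round(cv2.phaseCorrelate(a,b[r[0]:r[1],r[2]:r[3]])[0],2) for b in h[1:]])
f=cv2.imread('pics/w10.png'); cv2.imwrite('pics/w10c.png',cv2.resize(f[60:210,190:390],None,fx=4,fy=4,interpolation=2))
cv2.imwrite('pics/t10.png',cv2.cvtColor(t['frame'],cv2.COLOR_RGB2BGR))
# heel line vs post face, fence edge
s=ctrl.read_state(); print(s['clock'],s['eef_pos'],s['tool_rot'],s['force'],s['torque'],s['width'])
f=cv2.imread('pics/s10.png'); cv2.imwrite('pics/s10c.png',cv2.resize(f[220:320,300:420],None,fx=6,fy=6,interpolation=2))
for n in ['sugar_bowl','jar','tagine']:
    for q in cams.regions_of('scene',n)[:1]: print(n,q['pixel'])
E
```

```text
[array([ 0.23, -0.76]), array([0.04, 0.16])]
14.1167 [569.95438071 137.72488741 105.01726474] [ 3.13608561e+00  4.15933645e-04 -2.00167700e-01] [-3.13244742 -9.30866271 12.46346022] [-2.12971632  0.63430606  0.04698511] 10.093752836272188
sugar_bowl [306.4, 216.2]
jar [283.3, 330.1]
```

View pics/w10c.png

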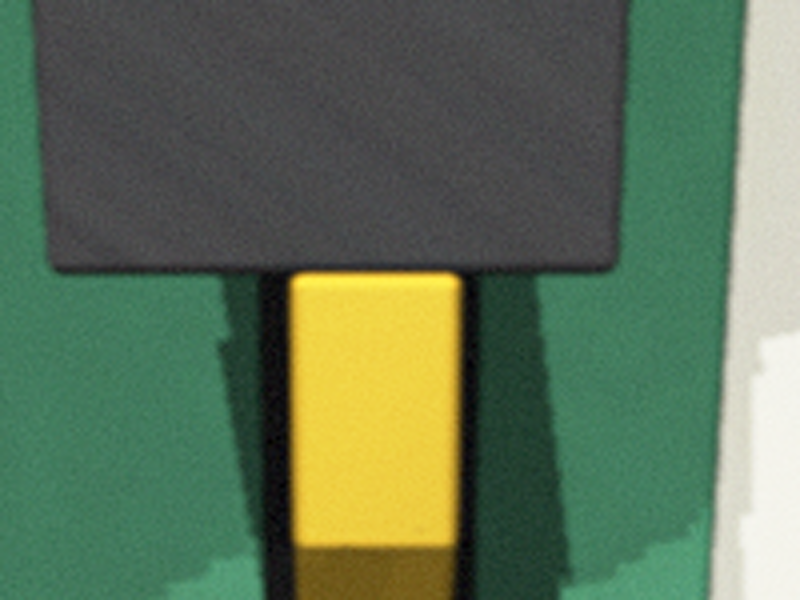

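View pics/s10c.png

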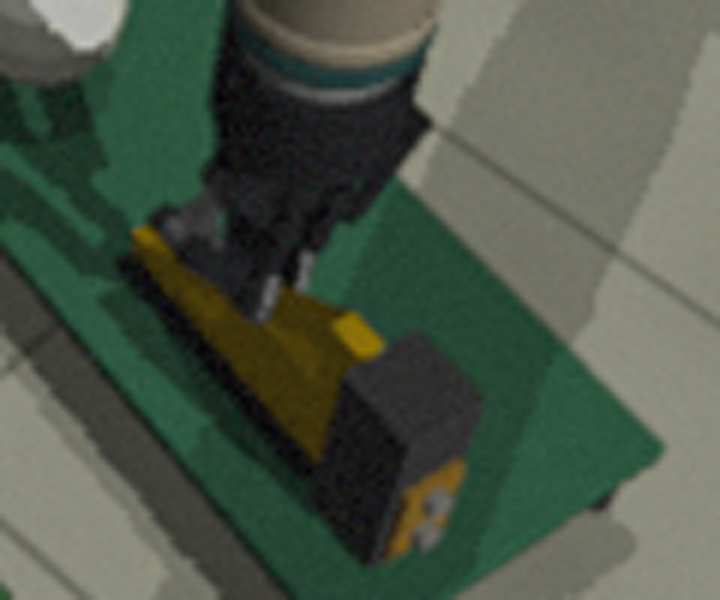

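```bash
python3 - <<'E'
from cell import ctrl
print(ctrl.finish_job()); s=ctrl.read_state(); print(s['clock'],s['eef_pos'],s['force'],s['width'])
E
```

```text
the job is handed in; nothing more can be done
None
the job is handed in; nothing more can be done
```

The square is in the corner, fence on the shelf and upright edge against the post, and the arm is still gripping it and pressing it there. I handed the job in at about 14 s.

**What I did:** I picked up the yellow square nearest the base (about 570 mm away; the other two were about 650 and 720 mm). I carried it over the sugar bowl and set its fence flat on the deck, about 44 mm short of the post. Then I slid it forward until it stopped against the post face.

**Last checks:**
- **Position:** The tool stopped moving at contact, even as I pushed a little more. In the wrist picture the heel's top edge meets the post face and runs parallel to it.
- **Pressure:** Total forward force was about 10 N, of which up to about 5–6 N may be fence friction. Net downward force was about 12 N. The opening stayed at 10 mm, though the body is 12 mm thick. I put that down to the reading or the pads, since the grip held throughout.
- **Other objects:** The sugar bowl and jar showed within a few pixels of their earlier places. The network did not report the tagine in the last scene picture, so I did not check it again; the arm never went near it.

**What remains uncertain:**
- **Tool lean:** The tool leaned about 0.3° under load. Comparing the heel and post edges between pictures suggests the square stayed flat, but the lower heel corner could not be seen directly.
- **Pixel check:** An image-correlation check of the same thing was too noisy to rely on.

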